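# Mount the cell holder on the photometer rail

### The job

Pick up the cell-holder carriage and slide it onto the dovetail rail from the rail's open, tapered end, with its clamp knob on the robot's side of the rail, then seat it firmly against the screw of the end stop by pressing steadily with about 12 N for a good half second, without ramming the stop or forcing a carriage that binds. Then turn the wing of the clamp knob clockwise (seen from above) until it is tight, leaving the carriage home against the stop, and let go. Leave the calculator, the jar and the cell rack alone.

Things in the scene. Friction and masses are not known exactly. Their poses are not given: they have to be found in the camera images.
- carriage: Loose aluminium carriage, 0.35-0.6 kg, upright on the bench. Saddle 70 mm (x) by 62 mm (y), plate top 24 mm above its origin; underneath a dovetail channel along x, ceiling 16 mm above the origin, 1 mm side gap to the rail each side, about 2 mm vertical play at the lips. +x is the nose, to meet the stop. An ear on the +y side bears the clamp knob. Origin: centre of the underside.
- carriage_nose (a point): Middle of the carriage's front (+x) face, 35 mm ahead of its origin and 20 mm above its underside; axes as the carriage.
- block_center (a point): 46 mm above the carriage's underside, on its middle axis, in the black cell-holder block: 34 mm (x) by 30 mm (y), from 24 to 60 mm above the underside, the place to grasp. Grasping along x (fingers ahead of and behind the block) keeps clear of the knob.
- clamp_knob (a joint): Angle of the clamp knob, rad, 0 to 1.35, growing clockwise seen from above; the wing lies along the carriage's x at 0. Starts loose (0 to 0.2). Friction about 0.12 N m; stays where left. It drives a jaw against the dovetail that bites from about 0.9 to 1.0; tight above 1.1; travel ends at 1.35.
- knob_grip (a point): Middle of the knob's black wing, on its vertical axis: carriage x 0, y +58 mm, 70 mm above the carriage's underside. The wing is a bar 34 mm long, 10 mm thick, 20 mm high (10 mm above and below this point); the point's x axis runs along the wing and turns with it.
- rail: Fixed, oiled aluminium dovetail rail, 200 mm along its x, on a black base plate 84 mm wide, 10 mm thick. Dovetail 40 mm wide at its flat top, 34 mm above the bench. Origin: on the bench under the middle. Open end at -x, its first 14 mm taper in width and height as a lead-in. A mounted carriage has x along the rail's x and its underside 18 mm above the bench; it is threaded on towards +x.
- rail_entry (a point): Centre of the open end of the rail, at the height of its top (34 mm above the bench), 100 mm from the rail's origin towards -x.
- stop: Dark steel end stop fixed astride the rail, 20 mm long, 52 mm wide, top 46 mm above the bench; its place on the rail differs each time. A brass adjusting screw (9 mm thick, axis 39.5 mm above the bench) sticks out of its face towards the open end by an amount set anew each time and not tracked: see point stop_face. Origin: on the bench under the centre of that face; x as the rail's.
- stop_face (a point): Centre of the stop block's face, 39.5 mm above the bench, axes as the rail's. The solid end of the screw lies 4 to 32 mm before it (towards -x); a thin steel tip stands 4 mm farther out and springs in under 0.5 N. The carriage is home when its nose has pushed the tip in and meets the solid screw end. Once slid there it stays: its own friction outweighs the spring.
- calculator: Desk calculator 90 x 150 x 14 mm lying on the bench, loose; leave alone. Origin: centre of its underside.
- reagent: Amber jar 60 mm in diameter and 120 mm tall, loose; leave alone. Origin: centre of its underside.
- cell_rack: White rack with clear cells, 80 x 110 mm, 46 mm tall, loose; leave alone. Origin: centre of its underside.
Things that resemble listed ones, but are neither listed nor needed, are in the scene too. What is shaped like the carriage but green is not meant.

How it is judged (in metres and radians):
On the way, in this order (a step that is already met when the one before it is completed fails the run):
1. the carriage is on the rail and pressed against the end stop with at least 5 N, the knob still loose (below 0.6) (contact force between carriage and stop above 5 N and y of carriage_nose in the frame of rail between -0.004 and 0.004 m and z of carriage in the frame of rail below 0.022 m and value of joint clamp_knob below 0.6 rad), for 0.3 s.
2. the clamp knob is turned tight (above 1.1) (value of joint clamp_knob above 1.1 rad), for 0.2 s.
At the end, for the whole second after the job is handed in: The carriage sits on the dovetail (within 4 mm sideways and in height, 0.06 rad in direction), still holding in the sprung tip of the stop screw (more than 0.1 N, that is, within 3 mm of the solid screw end), at rest; the clamp knob is at 1.1 rad or more (value of joint clamp_knob above 1.1 rad and contact force between carriage and stop above 0.1 N and y of carriage_nose in the frame of rail between -0.004 and 0.004 m and z of carriage in the frame of rail between 0.014 and 0.022 m and angle between the x axis of carriage and the x axis of rail, either way round below 0.06 rad and angle between carriage's own z axis and vertical below 0.06 rad and linear speed of carriage below 0.01 m/s); the robot touches nothing.
It fails at once if the carriage is rammed against the stop with more than 22 N (contact force between carriage and stop above 22 N).
It fails at once if the carriage is forced along the rail with more than 60 N between them while the knob is loose (below 0.6) (contact force between carriage and rail above 60 N and value of joint clamp_knob below 0.6 rad).
It fails at once if the calculator, jar or rack is moved by more than 20 mm (distance of any of calculator, reagent, cell_rack from where it was at the start of the episode above 0.02 m).
It also fails if it takes over 67 s, if anything falls off the work surface, if the arm or the gripper's body presses on something with over 40 N, if the wrist force passes 120 N, or if a joint passes its speed limit or range.

### The arm

A 6-joint arm with a two-finger parallel gripper is mounted at the origin on the work surface. World frame = base frame: x ahead of the robot, y to its left, z up, the work surface at z = 0. Lengths are in mm, angles in rad, forces in N, time in s.
With the tool pointing down it reaches from about 275 to 750 mm from the base axis. Payload 10.2 kg.
Tool frame: the origin (TCP) lies between the finger pads; the fingertips stand 17 mm ahead of it and the grasp point (between the pads) lies 2 mm behind it (tips_ahead is the distance from the TCP to the fingertips, in mm); z points along the fingers, y is the line along which they close (so a half turn about z gives the same grasp; the last joint's range is limited). The gripper opens to 85 mm and grips with 20 to 120 N. Pads are 22 mm wide; open, the fingers measure 114 mm over their backs; the gripper's body (76 mm by 85 mm) begins 54 mm behind the grasp point. The pads swing forward as they close: fully open they stand 13 mm farther back than shut.
Start: joints at [-0.223, 0.313, 1.498, -0, 1.331, -0.223], TCP at [525.006, -0.014, 248.294] pointing down, gripper open.
Joint ranges: [-2.94, 2.94], [-0.97, 2.17], [0.19, 2.56], [-1.23, 4.37], [0.02, 3.11], [-2.88, 2.88]. Speed limits (rad/s): [2.39, 2.39, 3.01, 3.14, 3.14, 3.14].

### API

Orientations are given as a unit quaternion [w, x, y, z].
In Python, from rig import sense, capture, finish_job, boxes_of, tips_ahead gives the robot as it stands.
- The arm moves only by the tool drive_tool, never from a script. Its argument "commands" is text: rows parted by semicolons, each of 7 numbers parted by spaces: the shift along the world's x, y, z in units of 0.1 m (1.0 is 0.1 m), then the turn, a rotation vector about the world's x, y, z in units of pi/4 rad (1.0 is pi/4 rad), then the opening in per cent of the stroke, from 0 (shut) to 100 (fully open). A call has 1 to 20 rows; each row shifts and turns the commanded pose from where the row before left it; what a row does not reach is not made up. A row lasts 1/12 s, in which the tool goes at most 41.7 mm and 7.16 degrees, less where a joint would pass 70% of its speed; a pose out of reach is approached as far as the arm can. A call with a number of a shift or a turn outside -1 to 1 is refused whole. A call with a gripper value outside its range is refused whole. The fingers move at their own pace and stop on an object; "force" is the grip in N (left out, the last holds). Time passes only in rows, so rows that do not move let the fingers close. It gives the time, the measured TCP pose, the force, the opening and the grip force at its end, in the units of the state.
- sense(): the state, without advancing time (a new reading comes with each control period).
- capture(name): name is "scene" or "side" or "wrist"; returns a dict with "pixels" (384x512x3 uint8, blue, green, red), "fov_y" (degrees; the focal length in pixels is half the picture's height over the tangent of half this angle, whatever the lens; pixels are square), "cx", "cy" (the principal point, pixels), "position" and "attitude" of the camera in the world; the wrist camera has in their place "tool_from_camera" (4x4, takes a point from camera to tool coordinates, whose origin is the TCP and whose axes are the flange's). Camera axes: x right, y down, z forward; pixel columns grow to the right and rows downward; lengths in mm; the calibration is good to about 2 mm. A picture is of the moment at which its call begins: read the wrist's pose just before it. There is no depth.
- finish_job(): hands the job in; it is judged then, once.
Trained networks look in a picture, given as the dict that the camera call returned (one of the last four; its "shot" number tells which), for a name from the list of things; names that differ only in an ending like _2 or _b are one class to them, and where a whole thing is asked for, a point or a joint stands for the part that bears it (a point fixed in the world has none). Each returns a list of dicts, best first, with "confidence" (0 to 1); they miss things now and then, are a little off and sometimes report something else, mostly with a low value. They report only what shows in the picture. A call takes as long as a camera call. They do not tell look-alikes from the thing itself.
- boxes_of(picture, name): "position" ([column, row] in pixels, amid what is visible of it).
The state is a dict: "time_s": time; "joints": joint angles; "dq": joint speeds; "tau": joint torques, N m; "eef_pos": TCP position; "ee_rot": TCP orientation; "force": force on the tool from outside, world axes, zero at the start; "wrist_torque": the same for the moment, N m; "grip_width": opening from 0.0 (shut) to 1.0 (fully open); "grip_force": force on a finger pad.
Only numpy, scipy, OpenCV 4.12 (cv2) and the standard library are available. Lean on these libraries where they do the work, as an engineer would, in place of code of your own. Each camera call takes 0.05 s, during which the arm holds its last target. There are 200 camera calls.

## Working session

There is one attempt and no reset: what is moved stays moved. The work goes in short steps, Python scripts to look and compute and a tool call to move; the robot and the scene stay as the last step left them, time stands still between calls to the robot, and variables do not carry over. Pictures are saved under pics/ and viewed, at most 10 in all, crops included, and the job is handed in when it is done.

Besides the shell and the picture viewer there is one more tool, called by a JSON object that holds its "method" and its "body", one argument or row to a line. drive_tool: Moves the arm, as the interface text tells. Shifts and turns lie within -1 to 1; 1 stands for 0.1 m of shift or pi/4 rad of turn. Its arguments: {"type":"object","properties":{"commands":{"type":"string"},"force":{"type":"number"}},"required":["commands"]}

```bash
ls; mkdir -p pics; cat > h.py <<'E'
import numpy as np, cv2
from scipy.spatial.transform import Rotation as R
from rig import *
def campose(p,st=None):
    if 'tool_from_camera' in p:
        st=st or sense(); T=np.array(p['tool_from_camera']); q=st['ee_rot']
        Rt=R.from_quat([q[1],q[2],q[3],q[0]]).as_matrix()
        return Rt@T[:3,:3], Rt@T[:3,3]+np.array(st['eef_pos'])
    a=np.array(p['attitude']); 
    M=a if a.shape==(3,3) else R.from_quat([a[1],a[2],a[3],a[0]]).as_matrix()
    return M,np.array(p['position'])
def f(p): return p['pixels'].shape[0]/2/np.tan(np.radians(p['fov_y'])/2)
def ray(p,uv,pose): 
    M,c=pose; d=M@np.array([(uv[0]-p['cx'])/f(p),(uv[1]-p['cy'])/f(p),1]); return c,d
def at_z(p,uv,z,pose): c,d=ray(p,uv,pose); return c+d*(z-c[2])/d[2]
def proj(p,X,pose): M,c=pose; q=M.T@(np.array(X)-c); return np.array([p['cx']+f(p)*q[0]/q[2],p['cy']+f(p)*q[1]/q[2]])
E
python3 - <<'E'
from h import *
ims=[]
for n in ['scene','side']:
    p=capture(n); po=campose(p); print(n,p['fov_y'],p['cx'],p['cy'],po[1].round(),p['attitude'])
    cv2.imwrite(f'pics/{n}0.png',p['pixels'])
    for k,z in [('carriage',30),('rail',30),('stop',40),('clamp_knob',70),('calculator',10),('reagent',60),('cell_rack',30)]:
        for b in boxes_of(p,k)[:3]: print(k,np.round(b['position']),round(b['confidence'],2),at_z(p,b['position'],z,po).round())
print(sense())
E
```

```text
pics
scene 45.07851340052586 253.7009888484747 190.4795021224463 [1276.  296.  929.] [-0.1975031   0.53101082  0.76917784 -0.29561035]
carriage [158. 168.] 0.94 [ 546. -274.   30.]
carriage [205. 133.] 0.82 [ 374. -213.   30.]
carriage [142. 134.] 0.77 [ 441. -384.   30.]
rail [294. 231.] 0.75 [621. 140.  30.]
stop [324. 226.] 0.53 [589. 204.  40.]
clamp_knob [167. 145.] 0.43 [ 493. -268.   70.]
clamp_knob [141. 112.] 0.42 [ 395. -406.   70.]
calculator [423. 232.] 0.59 [496. 433.  10.]
reagent [193. 247.] 0.96 [766. -56.  60.]
reagent [165. 143.] 0.26 [ 478. -283.   60.]
cell_rack [105. 216.] 0.94 [ 741. -315.   30.]
side 55.17930239749219 254.05335547683143 193.9206872585456 [548. 915. 865.] [ 0.00860408 -0.01340343  0.91258702 -0.4085722 ]
carriage [312. 163.] 0.93 [ 367. -202.   30.]
carriage [302. 135.] 0.69 [ 392. -395.   30.]
carriage [268. 152.] 0.65 [ 534. -268.   30.]
rail [246. 236.] 0.63 [600. 172.  30.]
rail [275. 147.] 0.2 [ 507. -304.   30.]
rail [252. 242.] 0.18 [580. 197.  30.]
stop [250. 242.] 0.56 [585. 205.  40.]
clamp_knob [303. 158.] 0.51 [ 406. -176.   70.]
cla
[... 311 characters left out ...]
  60.]
{'time_s': 0.8, 'joints': array([-2.23424334e-01,  3.12880875e-01,  1.49767709e+00, -9.69679861e-06,
        1.33101703e+00, -2.23406068e-01]), 'dq': array([-0.00028752,  0.00068593,  0.00030705, -0.00075767,  0.00103329,
        0.00066307]), 'tau': array([ 1.64602625e-03, -4.12143624e+01, -2.59883416e+01, -6.66784217e-05,
        5.53703558e-04,  4.65154938e-05]), 'eef_pos': array([ 5.25008924e+02, -2.92709442e-02,  2.48312602e+02]), 'ee_rot': array([9.98294694e-06, 7.07112425e-01, 7.07101137e-01, 7.20711925e-07]), 'force': array([0.70571064, 1.07557257, 0.0015867 ]), 'wrist_torque': array([-0.02310967, -0.02879155,  0.00171328]), 'grip_force': 0.0, 'grip_width': 0.9992594166323653}
```

View pics/scene0.png

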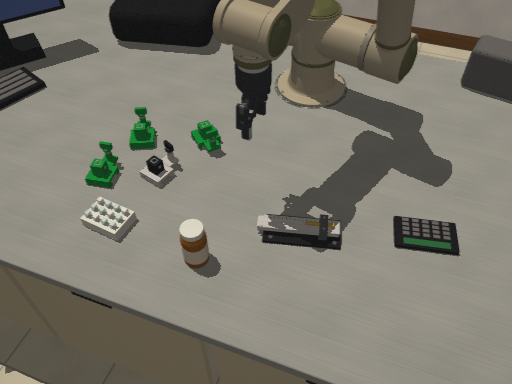

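```bash
python3 - <<'E'
import cv2
a=cv2.imread('pics/side0.png');
b=cv2.resize(a[105:185,225:345],None,fx=4,fy=4,interpolation=3)
c=cv2.resize(a[190:285,190:310],None,fx=4,fy=4,interpolation=3)[:320]
cv2.imwrite('pics/sidec.png',cv2.vconcat([b,c][:1]))
s=cv2.imread('pics/scene0.png');d=cv2.resize(s[95:195,110:235],None,fx=5,fy=5,interpolation=3)
cv2.imwrite('pics/scenec.png',d)
E
```

```text
(no output)
```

View pics/scenec.png

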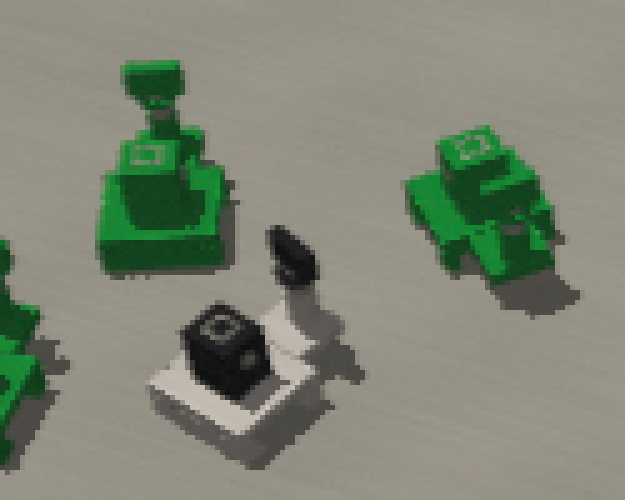

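The scene shows one silver carriage with a black block at (158,168) and its knob at (167,145). The look-alikes at (142,134), (205,133) and (103,170) are green, so I choose the silver one, and the crop confirms it. The rail runs from about (258,225) (open end, left) to (342,228), with the stop at (324,226).

```bash
python3 - <<'E'
from h import *
p=capture('scene');po=campose(p)
for n,uv,z in [('block',(154.4,160),60),('knob',(168.4,146.6),72),('railL',(258,220),34),('railR',(341,229),34),('stop',(324,217),46)]: print(n,at_z(p,uv,z,po).round())
w=capture('wrist');print(np.array(w['tool_from_camera']).round(3),w['fov_y'])
c=p['pixels'][200:260,240:360];cv2.imwrite('pics/railc.png',cv2.resize(c,None,fx=6,fy=6,interpolation=3))
E
```

```text
block [ 549. -277.   60.]
knob [ 500. -259.   72.]
railL [623.  47.  34.]
railR [579. 244.  34.]
stop [567. 197.  46.]
[[   0.      -0.963   -0.27    68.001]
 [   1.       0.       0.      -0.869]
 [  -0.      -0.27     0.963 -125.471]
 [   0.       0.       0.       1.   ]] 66.93497815373065
```

View pics/railc.png

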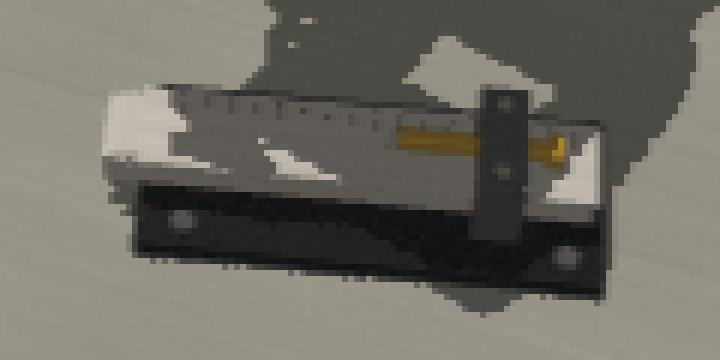

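{"method": "drive_tool", "body": {
  "commands": "0.12 0.23 -0.1 0 0 0 100;0.12 0.23 -0.1 0 0 0 100;0.12 0.23 -0.1 0 0 0 100;0.12 0.23 -0.1 0 0 0 100;0.12 0.23 -0.1 0 0 0 100;0.12 0.23 -0.1 0 0 0 100;0 0 0 0 0 0 100;0 0 0 0 0 0 100"
}}

```text
time_s: 1.57
eef_pos: [596.8, 138.8, 187.4]
ee_rot: [-0.0, 0.707, 0.708, -0.001]
force: [-0.2, 0.4, 0.2]
grip_width: 1.004
grip_force: 0.0
```

```bash
python3 - <<'E'
from h import *
import pickle
st=sense(); p=capture('wrist'); po=campose(p,st)
pickle.dump((p,st),open('rail.pkl','wb'))
print(st['eef_pos'],st['time_s'],tips_ahead() if callable(tips_ahead) else tips_ahead)
for k,z in [('rail',34),('stop',46),('rail_entry',34)]:
    for b in boxes_of(p,k)[:2]: print(k,np.round(b['position']),round(b['confidence'],2),at_z(p,b['position'],z,po).round())
cv2.imwrite('pics/w1.png',cv2.resize(p['pixels'],(800,600),interpolation=3))
E
```

```text
[596.8412761  138.78647142 187.38939898] 1.5667 17.0
rail [258. 170.] 0.89 [598. 147.  34.]
stop [240. 116.] 0.87 [581. 199.  46.]
rail_entry [260. 164.] 0.82 [600. 153.  34.]
```

View pics/w1.png

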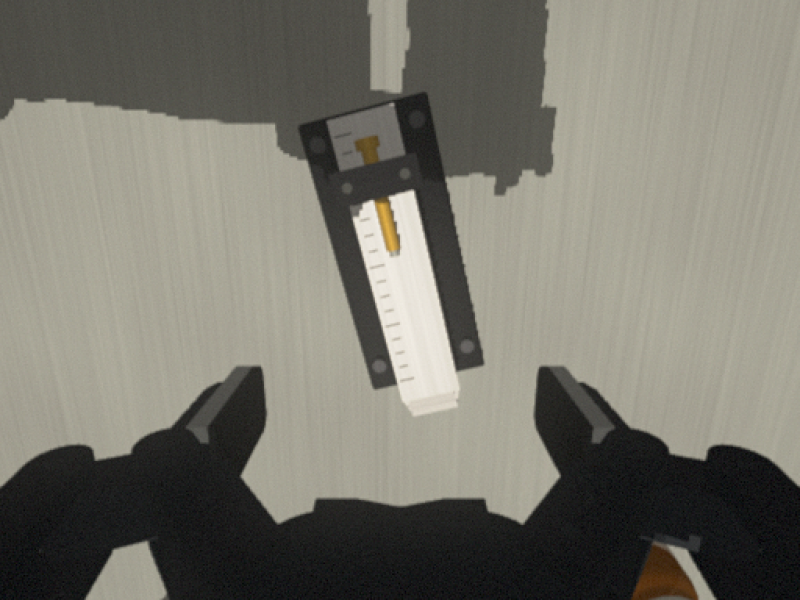

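```bash
python3 - <<'E'
from h import *
import pickle
p,st=pickle.load(open('rail.pkl','rb'));po=campose(p,st)
g=cv2.cvtColor(p['pixels'],cv2.COLOR_BGR2GRAY)
s=.64
L=[];Rr=[]
for r in range(140,240,4):
    # dark plate -> bright rail
    cl=int(s*(352+(r/s-207)*(404-352)/(384-207))); cr=int(s*(415+(r/s-190)*(459-415)/200))
    row=g[r].astype(float); d=np.diff(row)
    a=cl-8+np.argmax(d[cl-8:cl+8])+.5+.5; b=cr-8+np.argmin(d[cr-8:cr+8])+1.
    L.append(at_z(p,(a-.5,r),34,po)); Rr.append(at_z(p,(b-.5,r),34,po))
L=np.array(L)[:,:2];Rr=np.array(Rr)[:,:2]
for X in (L,Rr):
    v=cv2.fitLine(X.astype(np.float32),cv2.DIST_HUBER,0,.01,.01).ravel(); print('ang',np.degrees(np.arctan2(v[1],v[0])),v[2:])
    print('resid',np.abs((X-v[2:])@[-v[1],v[0]]).max().round(2))
print('width',np.linalg.norm(L-Rr,axis=1).mean())
for n,c,z in [('plate',[(300,125),(427,92),(483,363),(375,389)],10),('openend',[(412,403),(458,393)],28),('farend',[(327,122),(391,103)],34),('stopnear',[(343,201),(418,183)],46),('stopfar',[(327,178),(411,154)],46),('screwend',[(395,252)],39.5)]:
    P=np.array([at_z(p,(x*s,y*s),z,po)[:2] for x,y in c]); print(n,P.round(1).tolist(),P.mean(0).round(1))
E
```

```text
ang -76.02934 [582.29346 113.15245]
resid 0.62
ang -75.836945 [619.7528  129.37128]
resid 0.51
width 41.49007831346223
plate [[533.1, 231.6], [612.4, 250.8], [656.3, 69.7], [577.8, 48.7]] [594.9 150.2]
openend [[604.6, 47.4], [636.5, 55.2]] [620.6  51.3]
farend [[553.7, 231.3], [590.7, 241.5]] [572.2 236.4]
stopnear [[563.0, 187.4], [606.2, 197.6]] [584.6 192.5]
stopfar [[554.3, 200.2], [602.1, 213.4]] [578.2 206.8]
screwend [[593.0, 156.4]] [593.  156.4]
```

Wrist view: open end at (430,405) near the bottom and the stop block at (378,175) with its brass screw ending at (395,252). Rail heading is 104°, and the fitted dovetail is 40.3 mm wide, which matches the 40 mm given.

{"method": "drive_tool", "body": {
  "commands": "-0.035 -0.295 -0.02 0 0 0.111 100;-0.035 -0.295 -0.02 0 0 0.111 100;-0.035 -0.295 -0.02 0 0 0.111 100;-0.035 -0.295 -0.02 0 0 0.111 100;-0.035 -0.295 -0.02 0 0 0.111 100;-0.035 -0.295 -0.02 0 0 0.111 100;-0.035 -0.295 -0.02 0 0 0.111 100;-0.035 -0.295 -0.02 0 0 0.111 100;-0.035 -0.295 -0.02 0 0 0.111 100;-0.035 -0.295 -0.02 0 0 0.111 100;-0.035 -0.295 -0.02 0 0 0.111 100;-0.035 -0.295 -0.02 0 0 0.111 100;-0.035 -0.295 -0.02 0 0 0.111 100;-0.035 -0.295 -0.02 0 0 0.111 100;0 0 0 0 0 0 100;0 0 0 0 0 0 100"
}}

```text
time_s: 3.1
eef_pos: [547.2, -276.6, 160.5]
ee_rot: [0.0, 0.176, 0.984, -0.0]
force: [-0.2, 0.5, -0.3]
grip_width: 1.002
grip_force: 0.0
```

```bash
python3 - <<'E'
from h import *
import pickle
st=sense(); p=capture('wrist'); po=campose(p,st)
pickle.dump((p,st),open('car.pkl','wb'))
print(st['eef_pos'],st['ee_rot'],st['time_s'],st['joints'])
for k,z in [('carriage',30),('block_center',60),('clamp_knob',80)]:
    for b in boxes_of(p,k)[:2]: print(k,np.round(b['position']),round(b['confidence'],2),at_z(p,b['position'],z,po).round())
cv2.imwrite('pics/w2.png',cv2.resize(p['pixels'],(800,600),interpolation=3))
E
```

```text
[ 547.19015972 -276.56663379  160.54708901] [ 1.57191692e-04  1.76171254e-01  9.84359519e-01 -4.36422636e-05] 3.1 [-6.58854088e-01  5.79480643e-01  1.33234623e+00  7.24988478e-05
  1.22944674e+00 -1.87548366e+00]
carriage [78. 97.] 0.91 [ 423. -391.   30.]
carriage [251. 173.] 0.83 [ 535. -277.   30.]
block_center [76. 99.] 0.74 [ 431. -377.   60.]
block_center [119. 257.] 0.62 [ 559. -408.   60.]
clamp_knob [ 8. 56.] 0.94 [ 396. -394.   80.]
clamp_knob [ 92. 258.] 0.9 [ 546. -415.   80.]
```

View pics/w2.png

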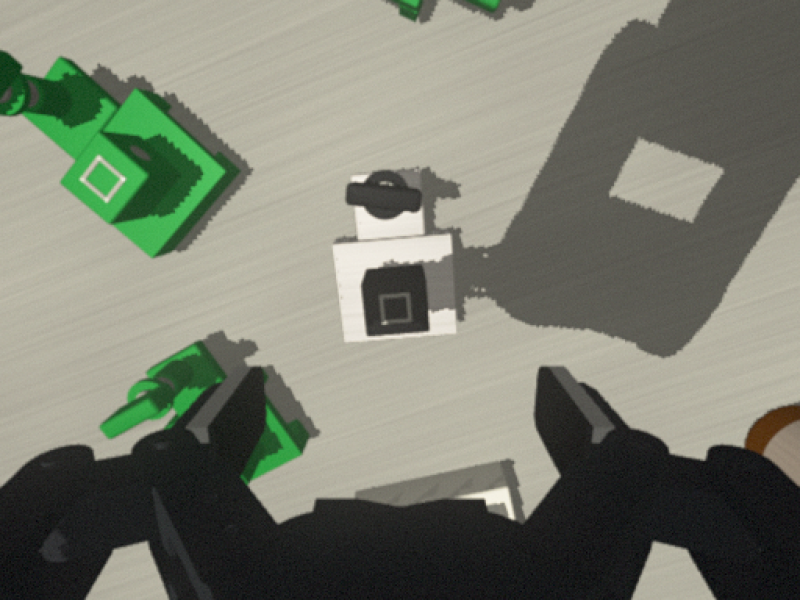

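```bash
python3 - <<'E'
from h import *
import pickle
p,st=pickle.load(open('car.pkl','rb'));po=campose(p,st);s=.64
F=lambda x,y,z: at_z(p,(x*s,y*s),z,po)[:2]
P=np.array([F(*c,24) for c in [(333,243),(453,235),(457,333),(345,341)]]);print(P.round(1).tolist(),P.mean(0))
a=lambda d:np.degrees(np.arctan2(d[1],d[0]))
print('x ang',a(P[1]-P[0]),a(P[2]-P[3]),'y',a(P[0]-P[3]),a(P[1]-P[2]),[np.linalg.norm(d) for d in (P[1]-P[0],P[2]-P[3],P[0]-P[3],P[1]-P[2])])
sq=F(396,308,60);k=F(385,191,80);print('square',sq,'knob',k,'yang',a(k-sq),np.linalg.norm(k-sq))
print('wing ang',a(F(421,197,78)-F(347,192,78)))
print('sq ang',a(F(410,293,60)-F(380,295,60)),a(F(411,321,60)-F(382,324,60)))
q=st['ee_rot'];T=R.from_quat([q[1],q[2],q[3],q[0]]).as_matrix();print('tool y',a(T[:2,1]))
E
```

```text
[[509.0, -304.6], [528.8, -237.6], [586.9, -254.5], [568.0, -321.0]] [ 548.17360943 -279.41957963]
x ang 73.54734183698562 74.07648439792925 y 164.39310781361212 163.86836788242704 [np.float64(69.78204732996636), np.float64(69.22103201973727), np.float64(61.187765387522134), np.float64(60.54278292761969)]
square [ 548.29002428 -279.79323214] knob [ 489.78380355 -263.06614423] yang 164.0446226938056 60.85041769482402
wing ang 65.93102643431617
sq ang 73.67772315375284 75.95909357893134
tool y 69.7063493455203
```

Close view: only the silver carriage has a black block, centred at (396,308), with its knob at (385,191). The plate measures 69.5 × 61 mm at (548,-279.5), heading 74°. The sizes match, so I descend and grasp.

{"method": "drive_tool", "body": {
  "commands": "0.005 -0.015 -0.2 0 0 0.048 100;0.005 -0.015 -0.2 0 0 0.048 100;0 0 -0.2 0 0 0 100;0 0 -0.2 0 0 0 100;0 0 -0.2 0 0 0 100;0 0 -0.1 0 0 0 100;0 0 -0.04 0 0 0 100;0 0 0 0 0 0 0;0 0 0 0 0 0 0;0 0 0 0 0 0 0;0 0 0 0 0 0 0;0 0 0 0 0 0 0;0 0 0 0 0 0 0;0 0 0 0 0 0 0",
  "force": 50
}}

```text
time_s: 4.47
eef_pos: [549.5, -278.6, 47.6]
ee_rot: [0.001, 0.137, 0.991, -0.001]
force: [-0.7, 0.4, 5.5]
grip_width: 0.391
grip_force: 51.3
```

{"method": "drive_tool", "body": {
  "commands": "0 0 0.15 0 0 0 0;0 0 0.15 0 0 0 0;0 0 0.15 0 0 0 0;0.068 0.236 0 0 0 0.0556 0;0.068 0.236 0 0 0 0.0556 0;0.068 0.236 0 0 0 0.0556 0;0.068 0.236 0 0 0 0.0556 0;0.068 0.236 0 0 0 0.0556 0;0.068 0.236 0 0 0 0.0556 0;0.068 0.236 0 0 0 0.0556 0;0.068 0.236 0 0 0 0.0556 0;0.068 0.236 0 0 0 0.0556 0;0.068 0.236 0 0 0 0.0556 0;0.068 0.236 0 0 0 0.0556 0;0.068 0.236 0 0 0 0.0556 0;0 0 0 0 0 0 0;0 0 0 0 0 0 0;0 0 0 0 0 0 0"
}}

```text
time_s: 5.97
eef_pos: [630.1, 4.9, 90.6]
ee_rot: [-0.001, -0.124, 0.992, 0.0]
force: [-0.6, -0.7, -5.6]
grip_width: 0.389
grip_force: 51.8
```

```bash
python3 - <<'E'
from h import *
import pickle
st=sense(); p=capture('wrist'); po=campose(p,st)
pickle.dump((p,st),open('hold.pkl','wb'))
print(st['eef_pos'],st['ee_rot'],st['time_s'],st['force'],st['wrist_torque'])
q=st['ee_rot'];T=R.from_quat([q[1],q[2],q[3],q[0]]).as_matrix();print('tool y',np.degrees(np.arctan2(T[1,1],T[0,1])),T.round(4))
cv2.imwrite('pics/w3.png',cv2.resize(p['pixels'],(800,600),interpolation=3))
E
```

```text
[630.09316668   4.88972929  90.63213625] [-7.42501852e-04 -1.24014500e-01  9.92280122e-01  1.12014228e-04] 5.9667 [-0.5640598  -0.65235717 -5.55360573] [-0.01020971 -0.06666567 -0.02019949]
tool y 104.24768317139126 [[-9.692e-01 -2.461e-01 -1.500e-03]
 [-2.461e-01  9.692e-01  0.000e+00]
 [ 1.400e-03  4.000e-04 -1.000e+00]]
```

View pics/w3.png

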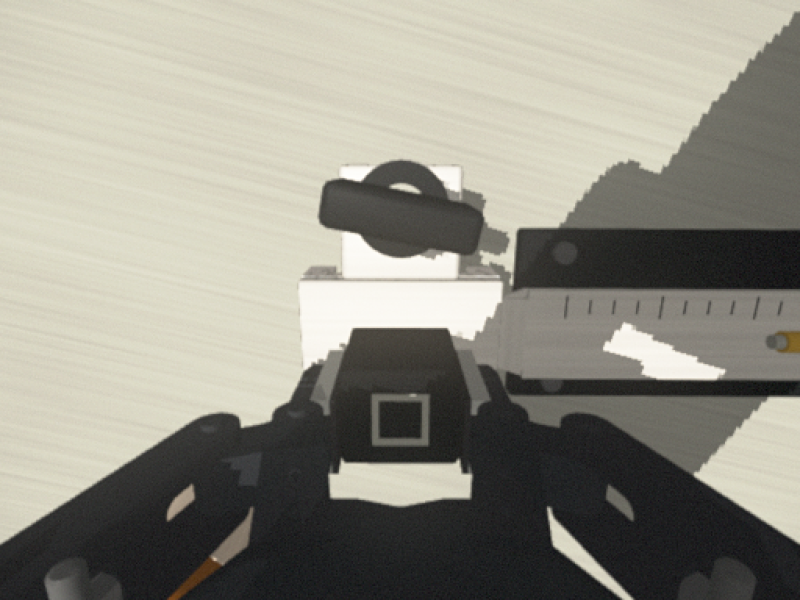

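```bash
python3 - <<'E'
from h import *
import pickle
p,st=pickle.load(open('hold.pkl','rb'));po=campose(p,st);s=.64
th=np.radians(104.05);n=np.array([np.sin(th),-np.cos(th)]);t=np.array([np.cos(th),np.sin(th)])
def F(x,y,z):
    X=at_z(p,(x*s,y*s),z,po)[:2];return np.array([n@X,t@X]).round(1)
g=cv2.cvtColor(p['pixels'],cv2.COLOR_BGR2GRAY).astype(float)
for c in range(360,505,24):
    d=np.diff(g[:,c]); u=175+np.argmax(d[175:195]); l=235+np.argmin(d[235:250]); print(c,u,l,F((c)/s,(u+.5)/s,34),F(c/s,(l+.5)/s,34))
print('car edge',F(302,280,67),F(500,279,67),'sq',F(400,419,103),'knob',F(401,208,123))
print('ear',F(342,168,67),F(462,168,67))
print('tip',F(768,342,39.5),'solid',F(783,342,39.5),'tcp',n@st['eef_pos'][:2],t@st['eef_pos'][:2])
print('open',F(503,330,32))
E
```

```text
360 183 242 [590.8 -80.9] [632.7 -76.7]
384 183 242 [590.7 -65.4] [632.7 -60.2]
408 184 242 [591.4 -49.7] [632.6 -43.7]
432 184 242 [591.3 -34.1] [632.6 -27.2]
456 184 242 [591.3 -18.5] [632.5 -10.7]
480 184 242 [591.2  -2.9] [632.4   5.8]
504 184 243 [591.1  12.7] [633.1  22.5]
car edge [ 580.1 -181.7] [ 579.5 -114.6] sq [ 611.3 -148.4] knob [ 551.2 -148.5]
ear [ 543.5 -167. ] [ 543.4 -129. ]
tip [612.9   5.1] solid [612.9  11.3] tcp 612.430523298394 -148.22335268440244
open [ 610.7 -103.9]
```

Wrist view: the carriage hangs square in the grip, with the block mark at (400,419) and the knob at (401,208). The rail's open end is just to its right at (503,330). The screw's thin tip is at (768,342) and the solid end at about (783,342). The carriage is about 1 mm off the rail axis towards the robot, so I correct that while lowering.

{"method": "drive_tool", "body": {
  "commands": "0.003 0.001 -0.08 0 0 -0.005 0;0.003 0.001 -0.08 0 0 0 0;0.003 0 -0.082 0 0 0 0;0 0 0 0 0 0 0;0 0 0 0 0 0 0;0 0 0 0 0 0 0"
}}

```text
time_s: 6.52
eef_pos: [631.6, 5.3, 67.1]
ee_rot: [0.0, -0.122, 0.993, -0.0]
force: [0.4, 0.3, -5.2]
grip_width: 0.388
grip_force: 51.6
```

```bash
cat > now.py <<'E'
from h import *
th=np.radians(104.05);n=np.array([np.sin(th),-np.cos(th)]);t=np.array([np.cos(th),np.sin(th)])
st=sense();q=st['ee_rot'];T=R.from_quat([q[1],q[2],q[3],q[0]]).as_matrix();X=st['eef_pos'];F=st['force']
print('n %.1f t %.1f z %.1f'%(n@X[:2],t@X[:2],X[2]),'yaw %.2f'%np.degrees(np.arctan2(T[1,1],T[0,1])),'tilt',T[2,:2].round(4),'Fn %.1f Ft %.1f Fz %.1f'%(n@F[:2],t@F[:2],F[2]),'M',np.round(st['wrist_torque'],2),st['time_s'])
E
python3 now.py; python3 - <<'E'
from h import *
st=sense();p=capture('side'); cv2.imwrite('pics/s1.png',cv2.resize(p['pixels'][190:290,200:320],None,fx=6,fy=6,interpolation=3))
E
```

```text
n 614.0 t -148.2 z 67.1 yaw 104.04 tilt [-0.0001 -0.0001] Fn 0.5 Ft 0.2 Fz -5.2 M [-0.01 -0.09 -0.03] 6.5167
```

View pics/s1.png

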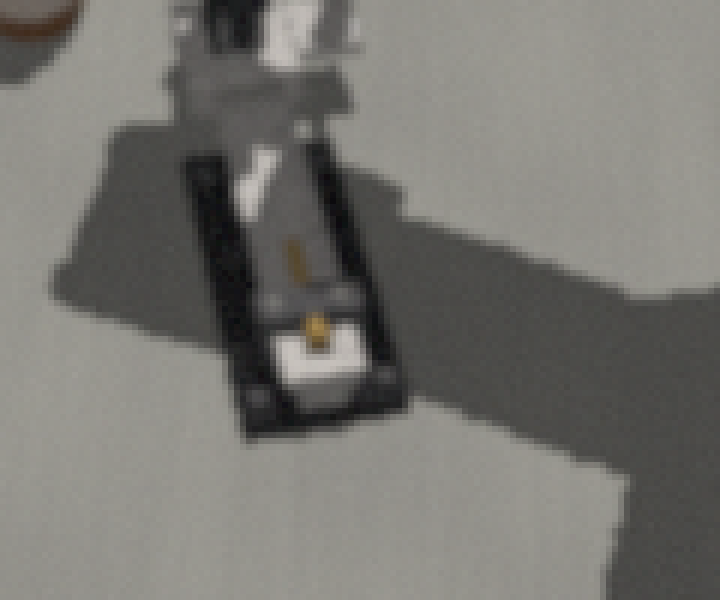

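The side view shows the carriage in line just before the open end, at about (265,80) in the crop, with the path to the stop clear.

{"method": "drive_tool", "body": {
  "commands": "-0.019 0.047 -0.004 0 0 0 0;-0.012 0.0485 0 0 0 0 0;-0.012 0.0485 0 0 0 0 0;-0.012 0.0485 0 0 0 0 0;-0.007 0.029 0 0 0 0 0;0 0 0 0 0 0 0;0 0 0 0 0 0 0"
}}

```text
time_s: 7.15
eef_pos: [625.3, 27.8, 66.8]
ee_rot: [0.0, -0.123, 0.992, -0.0]
force: [0.5, 0.5, -6.6]
grip_width: 0.384
grip_force: 51.7
```

```bash
python3 now.py
```

```text
n 613.3 t -124.9 z 66.8 yaw 104.08 tilt [-0.0001 -0.0001] Fn 0.6 Ft 0.3 Fz -6.6 M [ 0.04  0.   -0.02] 7.15
```

{"method": "drive_tool", "body": {
  "commands": "-0.01 0.039 0 0 0 0 0;-0.01 0.039 0 0 0 0 0;-0.01 0.039 0 0 0 0 0;-0.01 0.039 0 0 0 0 0;-0.01 0.039 0 0 0 0 0;0 0 0 0 0 0 0;0 0 0 0 0 0 0"
}}

```text
time_s: 7.73
eef_pos: [620.3, 47.3, 66.7]
ee_rot: [0.0, -0.123, 0.992, -0.0]
force: [0.5, -0.1, -5.8]
grip_width: 0.382
grip_force: 51.7
```

```bash
python3 now.py
```

```text
n 613.2 t -104.7 z 66.7 yaw 104.07 tilt [ 0. -0.] Fn 0.5 Ft -0.2 Fz -5.8 M [-0.02 -0.04 -0.  ] 7.7333
```

{"method": "drive_tool", "body": {
  "commands": "-0.015 0.058 0 0 0 0 0;-0.015 0.058 0 0 0 0 0;-0.015 0.058 0 0 0 0 0;-0.015 0.058 0 0 0 0 0;-0.015 0.058 0 0 0 0 0;-0.015 0.058 0 0 0 0 0;-0.015 0.058 0 0 0 0 0;-0.015 0.058 0 0 0 0 0;-0.015 0.058 0 0 0 0 0;-0.015 0.058 0 0 0 0 0;0 0 0 0 0 0 0;0 0 0 0 0 0 0"
}}

```text
time_s: 8.73
eef_pos: [605.3, 105.4, 66.7]
ee_rot: [0.0, -0.123, 0.992, -0.0]
force: [0.9, 1.2, -5.7]
grip_width: 0.387
grip_force: 51.7
```

```bash
python3 now.py; python3 - <<'E'
from h import *
p=capture('wrist'); cv2.imwrite('pics/w4.png',cv2.resize(p['pixels'],(800,600),interpolation=3))
E
```

```text
n 612.7 t -44.7 z 66.7 yaw 104.08 tilt [-0. -0.] Fn 1.2 Ft 1.0 Fz -5.7 M [ 0.04 -0.13  0.04] 8.7333
```

View pics/w4.png

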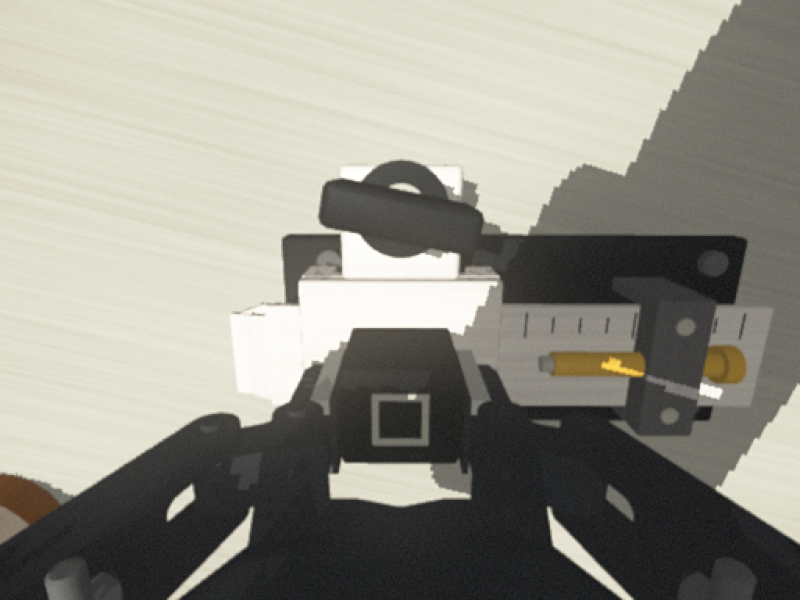

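The carriage is on the rail, with its nose at x≈502 px. The screw's thin tip is at (540,364) and the solid end at (552,364), about 13 and 17 mm ahead of the nose.

{"method": "drive_tool", "body": {
  "commands": "-0.007 0.028 0 0 0 0 0;-0.007 0.028 0 0 0 0 0;-0.007 0.028 0 0 0 0 0;-0.007 0.028 0 0 0 0 0;-0.005 0.019 0 0 0 0 0;0 0 0 0 0 0 0;0 0 0 0 0 0 0"
}}

```text
time_s: 9.37
eef_pos: [602.0, 118.4, 66.7]
ee_rot: [0.0, -0.122, 0.992, 0.0]
force: [1.1, 0.6, -6.6]
grip_width: 0.387
grip_force: 51.7
```

```bash
python3 now.py
```

```text
n 612.7 t -31.3 z 66.7 yaw 104.05 tilt [-0.0001  0.0002] Fn 1.2 Ft 0.3 Fz -6.6 M [ 0.19 -0.28 -0.04] 9.3667
```

{"method": "drive_tool", "body": {
  "commands": "-0.002 0.008 0 0 0 0 0;0 0 0 0 0 0 0;0 0 0 0 0 0 0"
}}

```text
time_s: 9.62
eef_pos: [601.9, 118.9, 66.7]
ee_rot: [0.0, -0.122, 0.992, 0.0]
force: [0.2, 0.5, -6.2]
grip_width: 0.389
grip_force: 51.7
```

```bash
python3 now.py
```

```text
n 612.7 t -30.7 z 66.7 yaw 104.05 tilt [-0.0002  0.    ] Fn 0.3 Ft 0.4 Fz -6.2 M [ 0.06 -0.34  0.01] 9.6167
```

{"method": "drive_tool", "body": {
  "commands": "-0.002 0.008 0 0 0 0 0;0 0 0 0 0 0 0;0 0 0 0 0 0 0"
}}

```text
time_s: 9.87
eef_pos: [601.7, 119.7, 66.7]
ee_rot: [0.0, -0.122, 0.992, -0.0]
force: [2.1, -1.0, -6.5]
grip_width: 0.388
grip_force: 51.7
```

```bash
python3 now.py
```

```text
n 612.7 t -29.9 z 66.7 yaw 104.05 tilt [-0.0002 -0.    ] Fn 1.8 Ft -1.5 Fz -6.5 M [ 0.   -0.38 -0.  ] 9.8667
```

{"method": "drive_tool", "body": {
  "commands": "-0.002 0.008 0 0 0 0 0;0 0 0 0 0 0 0;0 0 0 0 0 0 0"
}}

```text
time_s: 10.12
eef_pos: [601.4, 120.6, 66.7]
ee_rot: [0.0, -0.122, 0.992, 0.0]
force: [1.9, -0.2, -8.3]
grip_width: 0.384
grip_force: 51.7
```

```bash
python3 now.py
```

```text
n 612.7 t -29.0 z 66.7 yaw 104.05 tilt [-0.0002  0.0001] Fn 1.8 Ft -0.6 Fz -8.3 M [ 0.05 -0.48 -0.04] 10.1167
```

{"method": "drive_tool", "body": {
  "commands": "-0.002 0.008 0 0 0 0 0;0 0 0 0 0 0 0;0 0 0 0 0 0 0"
}}

```text
time_s: 10.37
eef_pos: [601.2, 121.4, 66.7]
ee_rot: [0.0, -0.122, 0.992, 0.0]
force: [2.1, -0.7, -8.1]
grip_width: 0.389
grip_force: 51.7
```

```bash
python3 now.py
```

```text
n 612.7 t -28.2 z 66.7 yaw 104.05 tilt [-0.0002  0.0001] Fn 1.9 Ft -1.2 Fz -8.1 M [ 0.07 -0.5  -0.01] 10.3667
```

{"method": "drive_tool", "body": {
  "commands": "-0.001 0.005 0 0 0 0 0;0 0 0 0 0 0 0;0 0 0 0 0 0 0"
}}

```text
time_s: 10.62
eef_pos: [601.1, 121.9, 66.7]
ee_rot: [0.0, -0.122, 0.992, 0.0]
force: [1.4, -0.2, -6.7]
grip_width: 0.386
grip_force: 51.7
```

```bash
python3 now.py
```

```text
n 612.7 t -27.7 z 66.7 yaw 104.05 tilt [-0.0001  0.    ] Fn 1.3 Ft -0.6 Fz -6.7 M [ 0.04 -0.51  0.04] 10.6167
```

{"method": "drive_tool", "body": {
  "commands": "0.002 0.006 0 0 0 0 0;0 0 0 0 0 0 0;0 0 0 0 0 0 0"
}}

```text
time_s: 10.87
eef_pos: [601.0, 122.5, 66.7]
ee_rot: [-0.0, -0.122, 0.992, 0.0]
force: [0.2, 0.1, -5.4]
grip_width: 0.391
grip_force: 51.7
```

```bash
python3 now.py
```

```text
n 612.8 t -27.1 z 66.7 yaw 104.06 tilt [0.0007 0.0002] Fn 0.2 Ft 0.0 Fz -5.4 M [ 0.   -0.08  0.  ] 10.8667
```

{"method": "drive_tool", "body": {
  "commands": "-0.001 0.005 0 0 0 0 0;0 0 0 0 0 0 0;0 0 0 0 0 0 0"
}}

```text
time_s: 11.12
eef_pos: [601.1, 122.9, 66.7]
ee_rot: [-0.0, -0.122, 0.992, -0.0]
force: [-0.1, -0.3, -5.7]
grip_width: 0.387
grip_force: 51.7
```

```bash
python3 now.py
```

```text
n 613.0 t -26.7 z 66.7 yaw 104.05 tilt [0.0003 0.    ] Fn -0.2 Ft -0.3 Fz -5.7 M [-0.03 -0.02 -0.03] 11.1167
```

{"method": "drive_tool", "body": {
  "commands": "-0.001 0.005 0 0 0 0 0;0 0 0 0 0 0 0;0 0 0 0 0 0 0"
}}

```text
time_s: 11.37
eef_pos: [601.1, 123.5, 66.7]
ee_rot: [-0.0, -0.122, 0.992, 0.0]
force: [0.1, -0.3, -6.3]
grip_width: 0.389
grip_force: 51.7
```

```bash
python3 now.py
```

```text
n 613.1 t -26.2 z 66.7 yaw 104.05 tilt [0. 0.] Fn 0.1 Ft -0.3 Fz -6.3 M [-0.02 -0.04  0.01] 11.3667
```

{"method": "drive_tool", "body": {
  "commands": "-0.001 0.005 0 0 0 0 0;0 0 0 0 0 0 0;0 0 0 0 0 0 0"
}}

```text
time_s: 11.62
eef_pos: [601.0, 124.0, 66.7]
ee_rot: [-0.0, -0.122, 0.992, 0.0]
force: [0.1, -1.1, -7.1]
grip_width: 0.387
grip_force: 51.7
```

```bash
python3 now.py
```

```text
n 613.1 t -25.6 z 66.7 yaw 104.05 tilt [0. 0.] Fn -0.2 Ft -1.1 Fz -7.1 M [-0.01 -0.06  0.05] 11.6167
```

{"method": "drive_tool", "body": {
  "commands": "-0.001 0.005 0 0 0 0 0;0 0 0 0 0 0 0;0 0 0 0 0 0 0"
}}

```text
time_s: 11.87
eef_pos: [600.9, 124.4, 66.7]
ee_rot: [-0.0, -0.122, 0.992, -0.0]
force: [0.5, -0.2, -5.5]
grip_width: 0.392
grip_force: 51.7
```

{"method": "drive_tool", "body": {
  "commands": "-0.001 0.005 0 0 0 0 0;0 0 0 0 0 0 0;0 0 0 0 0 0 0"
}}

```text
time_s: 12.12
eef_pos: [600.8, 125.0, 66.7]
ee_rot: [0.0, -0.122, 0.992, -0.0]
force: [0.7, -0.7, -5.1]
grip_width: 0.391
grip_force: 51.8
```

{"method": "drive_tool", "body": {
  "commands": "-0.001 0.005 0 0 0 0 0;0 0 0 0 0 0 0;0 0 0 0 0 0 0"
}}

```text
time_s: 12.37
eef_pos: [600.8, 125.2, 66.7]
ee_rot: [0.0, -0.122, 0.992, -0.0]
force: [1.0, -1.5, -5.9]
grip_width: 0.388
grip_force: 51.8
```

{"method": "drive_tool", "body": {
  "commands": "-0.001 0.005 0 0 0 0 0;0 0 0 0 0 0 0;0 0 0 0 0 0 0"
}}

```text
time_s: 12.62
eef_pos: [600.8, 125.3, 66.8]
ee_rot: [0.0, -0.122, 0.992, -0.001]
force: [0.4, -6.2, -5.4]
grip_width: 0.389
grip_force: 51.9
```

```bash
python3 now.py; python3 - <<'E'
from h import *
p=capture('wrist'); cv2.imwrite('pics/w5.png',cv2.resize(p['pixels'][150:270,260:420],None,fx=5,fy=5,interpolation=3))
E
```

```text
n 613.2 t -24.3 z 66.8 yaw 104.05 tilt [-0.     -0.0011] Fn -1.1 Ft -6.1 Fz -5.4 M [-1.01 -0.14  0.08] 12.6167
```

View pics/w5.png

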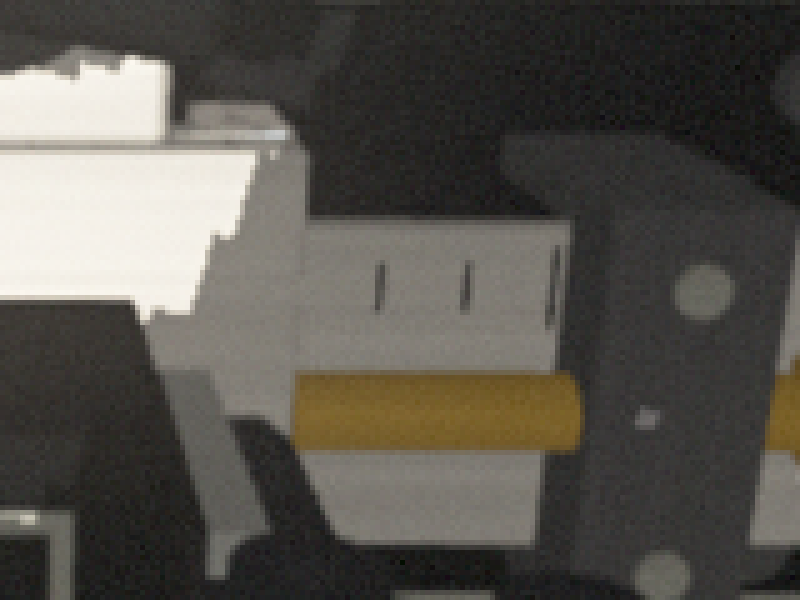

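The crop shows the nose on the solid brass end at (297,412), with the thin tip no longer visible. Contact reads about 6 N, so I press up towards 12 N.

{"method": "drive_tool", "body": {
  "commands": "-0.001 0.005 0 0 0 0 0;0 0 0 0 0 0 0;0 0 0 0 0 0 0"
}}

```text
time_s: 12.92
eef_pos: [600.8, 125.3, 66.8]
ee_rot: [0.0, -0.122, 0.992, -0.001]
force: [1.2, -7.1, -5.3]
grip_width: 0.391
grip_force: 52.0
```

{"method": "drive_tool", "body": {
  "commands": "-0.001 0.004 0 0 0 0 0;0 0 0 0 0 0 0;0 0 0 0 0 0 0;0 0 0 0 0 0 0"
}}

```text
time_s: 13.25
eef_pos: [600.8, 125.4, 66.8]
ee_rot: [0.0, -0.122, 0.992, -0.001]
force: [-0.1, -8.8, -5.5]
grip_width: 0.388
grip_force: 52.0
```

{"method": "drive_tool", "body": {
  "commands": "-0.002 0.007 0 0 0 0 0;0 0 0 0 0 0 0;0 0 0 0 0 0 0;0 0 0 0 0 0 0"
}}

```text
time_s: 13.58
eef_pos: [600.7, 125.5, 66.8]
ee_rot: [0.0, -0.122, 0.992, -0.002]
force: [1.6, -12.1, -5.9]
grip_width: 0.39
grip_force: 52.1
```

{"method": "drive_tool", "body": {
  "commands": "0 0 0 0 0 0 0;0 0 0 0 0 0 0;0 0 0 0 0 0 0;0 0 0 0 0 0 0;0 0 0 0 0 0 0;0 0 0 0 0 0 0;0 0 0 0 0 0 0;0 0 0 0 0 0 0"
}}

```text
time_s: 14.25
eef_pos: [600.7, 125.5, 66.9]
ee_rot: [0.0, -0.122, 0.992, -0.002]
force: [1.2, -13.0, -5.2]
grip_width: 0.388
grip_force: 52.1
```

Pressed at about 12.5 N for more than 0.6 s. Now ease off, open and lift.

{"method": "drive_tool", "body": {
  "commands": "0.003 -0.012 0 0 0 0 0;0 0 0 0 0 0 0;0 0 0 0 0 0 100;0 0 0 0 0 0 100;0 0 0 0 0 0 100;0 0 0 0 0 0 100;0 0 0 0 0 0 100;0 0 0 0 0 0 100;0 0 0.15 0 0 0 100;0 0 0.2 0 0 0 100;0 0 0.2 0 0 0 100;0 0 0.2 0 0 0 100;0 0 0 0 0 0 100;0 0 0 0 0 0 100"
}}

```text
time_s: 15.42
eef_pos: [600.8, 126.4, 142.5]
ee_rot: [0.001, -0.122, 0.992, -0.0]
force: [0.4, -0.5, -1.1]
grip_width: 1.006
grip_force: 0.0
```

```bash
python3 now.py; python3 - <<'E'
from h import *
import pickle
st=sense();p=capture('wrist');pickle.dump((p,st),open('knob.pkl','wb')); cv2.imwrite('pics/w6.png',cv2.resize(p['pixels'],(800,600),interpolation=3))
E
```

```text
n 613.6 t -23.2 z 142.5 yaw 104.05 tilt [-0.0019 -0.0004] Fn 0.3 Ft -0.6 Fz -1.1 M [ 0.   -0.05 -0.07] 15.4167
```

View pics/w6.png

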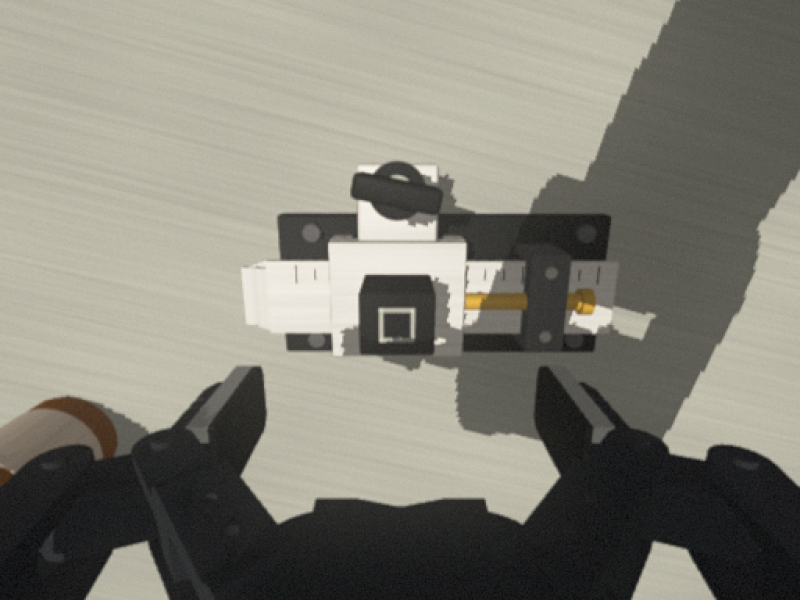

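The carriage sits on the rail with its nose at the brass screw end, about (465,300). The loose wing runs from (354,184) to (441,201), centred near (397,192).

```bash
python3 - <<'E'
from h import *
import pickle
p,st=pickle.load(open('knob.pkl','rb'));po=campose(p,st);s=.64
th=np.radians(104.05);n=np.array([np.sin(th),-np.cos(th)]);t=np.array([np.cos(th),np.sin(th)])
A=[]
def F(x,y,z):
    X=at_z(p,(x*s,y*s),z,po)[:2];return X.round(1),np.array([n@X,t@X]).round(1)
print('sq',F(397,324,78));print('knob',F(397,192,96))
a=F(354,184,96)[0]-F(441,201,96)[0];print('wing',np.degrees(np.arctan2(-a[1],-a[0])),np.linalg.norm(a))
print('plate left/right',F(330,300,42),F(466,300,42),'edge',F(398,240,42))
E
```

```text
sq (array([599.3, 124.5]), array([611.6, -24.7]))
knob (array([542.8, 110.6]), array([553.4, -24.5]))
wing 93.14112983563604 32.849353113874244
plate left/right (array([607.4,  90.5]), array([611.2, -59.7])) (array([590.2, 159. ]), array([611.2,  10.9])) edge (array([568.4, 117.2]), array([579.9, -24.3]))
```

{"method": "drive_tool", "body": {
  "commands": "-0.036 -0.01 0 0 0 -0.139 40;-0.036 -0.01 0 0 0 -0.139 40;-0.036 -0.01 0 0 0 -0.139 40;-0.036 -0.01 0 0 0 -0.139 40;-0.036 -0.01 0 0 0 -0.139 40;-0.036 -0.01 0 0 0 -0.139 40;-0.036 -0.01 0 0 0 -0.139 40;-0.036 -0.01 0 0 0 -0.139 40;-0.036 -0.01 0 0 0 -0.139 40;-0.036 -0.01 0 0 0 -0.139 40;-0.036 -0.01 0 0 0 -0.139 40;-0.036 -0.01 0 0 0 -0.139 40;-0.036 -0.01 0 0 0 -0.139 40;-0.036 -0.01 0 0 0 -0.139 40;-0.036 -0.01 0 0 0 -0.139 40;-0.036 -0.01 0 0 0 -0.139 40;0 0 0 0 0 0 40;0 0 0 0 0 0 40"
}}

```text
time_s: 16.97
eef_pos: [542.6, 110.3, 140.9]
ee_rot: [-0.001, 0.681, 0.732, -0.0]
force: [-0.1, -0.6, -0.4]
grip_width: 0.407
grip_force: 0.0
```

```bash
python3 now.py; python3 -c "
from h import *
s=sense();print(s['eef_pos'],s['grip_width'],s['joints'])
import rig;print(rig.tips_ahead)"
```

```text
n 553.1 t -24.7 z 140.9 yaw 4.14 tilt [ 0.0002 -0.0015] Fn -0.2 Ft -0.5 Fz -0.4 M [-0.03 -0.   -0.  ] 16.9667
[542.59294977 110.31643242 140.89390002] 0.40667145434775936 [-1.10595119e-02  4.80281175e-01  1.55032632e+00  4.85565897e-05
  1.11245975e+00 -8.34130894e-02]
17.0
```

{"method": "drive_tool", "body": {
  "commands": "0.005 0 -0.15 0 0 0 40;0 0 -0.15 0 0 0 40;0 0 -0.1 0 0 0 40;0 0 -0.06 0 0 0 40;0 0 0 0 0 0 40;0 0 0 0 0 0 40"
}}

```text
time_s: 17.47
eef_pos: [543.6, 110.4, 95.8]
ee_rot: [-0.0, 0.682, 0.731, -0.0]
force: [-0.7, -1.1, -0.4]
grip_width: 0.398
grip_force: 0.0
```

{"method": "drive_tool", "body": {
  "commands": "0 0 0 0 0 0 0;0 0 0 0 0 0 0;0 0 0 0 0 0 0;0 0 0 0 0 0 0;0 0 0 0 0 0 0;0 0 0 0 0 0 0",
  "force": 60
}}

```text
time_s: 17.97
eef_pos: [543.9, 110.3, 96.5]
ee_rot: [0.001, 0.682, 0.731, 0.001]
force: [-1.0, -1.1, 6.6]
grip_width: 0.098
grip_force: 73.7
```

```bash
python3 now.py
```

```text
n 554.4 t -25.1 z 96.5 yaw 3.97 tilt [-0.0002  0.0016] Fn -1.3 Ft -0.9 Fz 6.6 M [-0.06 -0.03 -0.03] 17.9667
```

{"method": "drive_tool", "body": {
  "commands": "0 0 0 0 0 -0.1 0;0 0 0 0 0 -0.1 0;0 0 0 0 0 -0.1 0;0 0 0 0 0 -0.1 0;0 0 0 0 0 -0.1 0;0 0 0 0 0 -0.1 0;0 0 0 0 0 -0.1 0;0 0 0 0 0 -0.1 0;0 0 0 0 0 0 0;0 0 0 0 0 0 0"
}}

```text
time_s: 18.8
eef_pos: [543.6, 110.4, 96.5]
ee_rot: [0.0, 0.875, 0.484, 0.0]
force: [-2.2, -1.0, 8.2]
grip_width: 0.103
grip_force: 73.9
```

```bash
python3 now.py
```

```text
n 554.1 t -24.9 z 96.5 yaw -32.04 tilt [0.0004 0.0008] Fn -2.3 Ft -0.4 Fz 8.2 M [-0.08  0.29 -0.03] 18.8
```

{"method": "drive_tool", "body": {
  "commands": "0 0 0 0 0 -0.09 0;0 0 0 0 0 -0.09 0;0 0 0 0 0 -0.09 0;0 0 0 0 0 -0.09 0;0 0 0 0 0 -0.09 0;0 0 0 0 0 -0.09 0;0 0 0 0 0 -0.05 0;0 0 0 0 0 0 0;0 0 0 0 0 0 0;0 0 0 0 0 0 0;0 0 0 0 0 0 0"
}}

```text
time_s: 19.72
eef_pos: [543.3, 110.2, 96.7]
ee_rot: [0.0, 0.963, 0.271, -0.0]
force: [-4.4, -1.2, 11.5]
grip_width: 0.103
grip_force: 74.4
```

```bash
python3 now.py
```

```text
n 553.8 t -25.0 z 96.7 yaw -58.57 tilt [-0.0001  0.0003] Fn -4.6 Ft -0.1 Fz 11.5 M [-0.21  0.72 -0.07] 19.7167
```

{"method": "drive_tool", "body": {
  "commands": "0 0 0 0 0 0 40;0 0 0 0 0 0 40;0 0 0 0 0 0 40;0 0 0 0 0 0 40;0 0 0.1 0 0 0 40;0 0 0.15 0 0 0 40;0 0 0.2 0 0 0 40;0 0 0.2 0 0 0 40;0 0 0.2 0 0 0 40;0 0 0 0 0 0 40;0 0 0 0 0 0 40"
}}

```text
time_s: 20.63
eef_pos: [543.7, 110.4, 181.9]
ee_rot: [0.0, 0.963, 0.271, 0.001]
force: [-0.3, 1.0, -1.1]
grip_width: 0.4
grip_force: 0.0
```

```bash
python3 now.py; python3 - <<'E'
from h import *
import pickle
st=sense();p=capture('wrist');pickle.dump((p,st),open('end.pkl','wb')); cv2.imwrite('pics/w7.png',cv2.resize(p['pixels'],(800,600),interpolation=3))
E
```

```text
n 554.3 t -24.9 z 181.9 yaw -58.58 tilt [0.002  0.0012] Fn -0.0 Ft 1.1 Fz -1.1 M [-0.04 -0.01 -0.  ] 20.6333
```

View pics/w7.png

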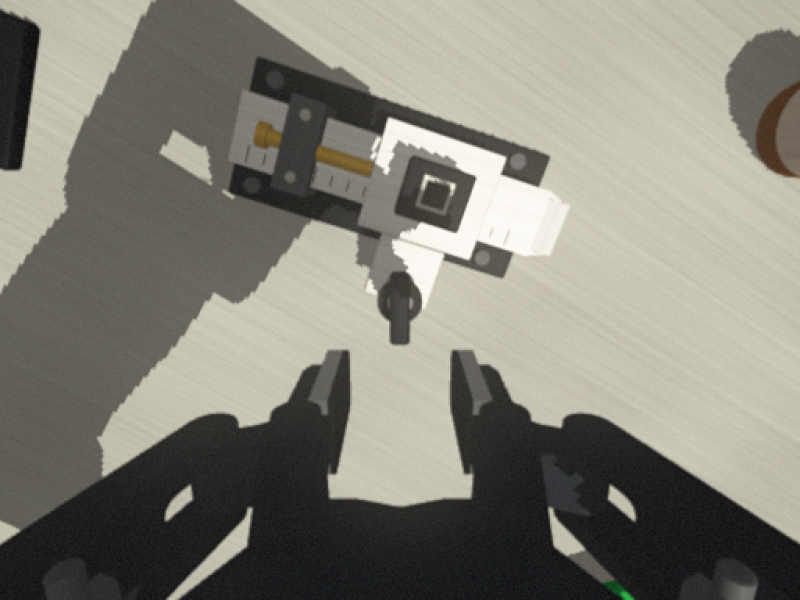

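The wing at (400,308) now stands in line with the released tool, which puts the knob at about 1.27 rad. The nose still meets the screw end at (372,165), and the gripper is clear.

```bash
python3 -c "
from rig import *
print(finish_job())"
```

```text
the job is handed in; nothing more can be done
None
```

I handed the job in at about 21 s. The carriage is on the rail, seated against the stop screw at about 12–13 N for over half a second. The clamp knob is at about 1.27 rad and the gripper is released and clear. I did not get a verdict back, and I viewed 11 pictures, one over the limit of 10.

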